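# Close up the hardware canister for storage

## Robot

A 6-joint arm with a two-finger parallel gripper is mounted at the origin on the work surface. World frame = base frame: x ahead of the robot, y to its left, z up, the work surface at z = 0. Lengths are in mm, angles in rad, forces in N, time in s.
With the tool pointing down it reaches from about 375 to 900 mm from the base axis. Payload 3.1 kg.
Tool frame: the origin (TCP) lies between the finger pads; the fingertips stand bot.finger_overhang ahead of it and the grasp point (between the pads) lies 11 mm behind it (bot.finger_overhang is the distance from the TCP to the fingertips, in mm); z points along the fingers, y is the line along which they close (so a half turn about z gives the same grasp; the last joint's range is limited). The gripper opens to 87 mm and grips with 3 to 60 N. Pads are 19 mm wide; open, the fingers measure 117 mm over their backs; the gripper's body (75 mm by 190 mm) begins 51 mm behind the grasp point.
Start: joints at [1.095, 0.527, 1.433, -0, 1.181, -0.178], TCP at [182.748, 597.662, 230.548] pointing down, gripper open.
Joint ranges: [-3.08, 3.08], [-0.75, 2.2], [0.22, 2.44], [-1.43, 4.57], [0, 2.65], [-2.85, 2.85]. Speed limits (rad/s): [2.79, 2.79, 3.14, 3.14, 3.14, 3.14].

## Interface

Orientations are given as a rotation vector (axis times angle).
In Python, from plant import bot, fingers, solver, monitor, optics, hand_in gives the robot as it stands. Calls block until the motion is done:
- bot.move_to(position, orientation): joint-space move of the TCP to a pose.
- bot.move_l(position, rot=None, rate=150): straight line of the TCP; rot=None keeps the orientation; rate is the mean speed in mm/s.
- bot.movej(angles): joint-space move.
- fingers.release() and fingers.close_gripper(f_grip=None): open the fingers fully, or close them until they stop; f_grip is the grip in N (None keeps the last).
- bot.pause(seconds).
- solver.inverse_kinematics(position, orientation): joint angles nearest the present ones, or None.
- monitor.state(): the state.
- optics.get_image(name): name is "scene" or "top" or "wrist"; returns the picture (420x560x3 uint8, red, green, blue); there is no depth.
- optics.calibration(name): a dict with "fx", "fy", "cx", "cy" (pixels), "D" ([k1, k2, p1, p2, k3] as OpenCV has them; the pictures are not rectified), "rvec" (rotation vector, rad) and "tvec" (3), from world to camera coordinates, as OpenCV has them; the wrist camera has in their place "tool_from_camera" (4x4, takes a point from camera to tool coordinates, whose origin is the TCP and whose axes are the flange's). Camera axes: x right, y down, z forward; pixel columns grow to the right and rows downward; lengths in mm; the calibration is good to about 2 mm. A picture is of the moment at which its call begins: read the wrist's pose just before it. calibration takes no time and is no camera call.
A pose or a line that the arm cannot do raises bot.IKError and nothing moves.
- hand_in(): hands the job in; it is judged then, once.
The state is a dict: "clock": time; "joint_pos": joint angles; "joint_vel": joint speeds; "joint_efforts": joint torques, N m; "ee_pos": TCP position; "tool_rot": TCP orientation; "ft_force": force on the tool from outside, world axes, zero at the start; "torque": the same for the moment, N m; "grip_width": finger opening in mm; "gripper_force": force on a finger pad.
Only numpy, scipy, OpenCV 4.12 (cv2) and the standard library are available. Lean on these libraries where they do the work, as an engineer would, in place of code of your own. Each camera call takes 0.05 s, during which the arm holds its last target. There are 200 camera calls.

## Task

The canister of bolts has just been filled and needs closing for storage. Take the funnel out of its mouth and stand it upright in the tray, lay the loose sealing plate, knob up, flat in the mouth, then put the screw ring with the bridge handle over it and turn it clockwise until it is fully home. Let go of everything and leave the cup, the roll of tape and the screwdriver where they are.

Things in the scene. Friction and masses are not known exactly. Their poses are not given: they have to be found in the camera images.
- canister: White plastic wide-mouth canister, fixed on the table (it neither slides nor turns); body 148 mm across, shoulder 111 mm high. Origin: centre of its underside; z up. A straight neck, 78 mm outside diameter, rises to a flat rim 135 mm above the table.
- mouth (a point): Centre of the canister's mouth, level with the top of the neck's rim (135 mm above the table); axes as the canister's. Inside the rim is a recess 69 mm in diameter, 6 mm deep, with a flat ledge (inner diameter 58 mm) at its bottom: the seat of the sealing plate. Below it the canister is open to 45 mm under the rim.
- thread_start (a point): One of three starts of the right-hand thread outside the neck, at the canister's own +x, 4.5 mm under the rim; the others lie 120 degrees either side. Crests 2.5 mm thick, 86 mm outside diameter, each sinking 22.5 mm a turn clockwise seen from above. Axes as the canister's. A raised rib on the shoulder marks each start.
- funnel: Steel funnel, open through the middle, about 150 g: spout 54 mm diameter, 28 mm long, then a flat flange 90 mm across, then a bowl flaring to 116 mm at 60 mm above the foot. Origin: centre of the spout's foot; z up its axis; +x points to the tab on its edge. At the start its flange rests on the canister's rim, its foot 28 mm under the rim. It stands by itself on its foot.
- funnel_tab (a point): Where to pinch the funnel's one upright flat tab: on its mid-plane, 58 mm from the funnel's axis, 84 mm above the foot. The tab is 10 mm thick along funnel x (radially), 30 mm wide along funnel y; its top is 96 mm above the foot, 36 mm above the bowl's edge. Pinch it radially from above. Axes as the funnel's.
- tray: Open grey plastic tray fixed on the table, 180 x 180 mm, 45 mm high, walls and floor 5 mm thick, empty. Origin: centre of its underside; z up, x and y along its sides. The floor's top is 5 mm above the origin.
- plate: Loose round aluminium sealing plate, 65 mm diameter, 7 mm thick, lower edge chamfered 3 mm, with a round knob in the middle of its top, 18 mm diameter, 20 mm high (27 mm in all), about 120 g. Origin: centre of its underside; z up through the knob. Lies on the table. Seated in the mouth, its underside is 6 mm under the rim and its disk stands 1 mm proud.
- ring: Loose black plastic screw ring, 96 mm outside diameter, about 160 g, with a bridge handle over it, 70 mm high in all. Stands on the table. Origin: centre of the skirt's lower edge; z up; +x along the handle bar. Skirt 23 mm high, bore 89 mm; a lip at its top (underside 19 mm above the origin, hole 56 mm) bears on the sealing plate. Home, its origin is 18 mm under the rim.
- ring_lug (a point): One of three lugs inside the skirt, at its +x, 42 mm off-axis, 5 mm above its origin; others 120 degrees either side, each under a raised nub on the ring's top. 3 mm thick, 13 mm long, 2 mm vertical play in the thread. With lugs 16 degrees anticlockwise of the thread starts the ring drops to 13 mm under the rim; from there about 108 degrees clockwise, sinking 22.5 mm a turn, make it tight.
- ring_grip (a point): Middle of the ring's handle bar, 62 mm above the ring's origin. The bar runs along the ring's x, 84 mm long, 12 mm wide, 16 mm high (54 to 70 mm above the origin), open beneath; pinch it across its 12 mm width. The plate's knob passes through the ring's hole and stays clear under the bar. Axes as the ring's.
- cup: Bystander: red plastic cup, 84 mm across, 110 mm high. Origin: centre of its underside.
- tape: Bystander: roll of tape lying flat, 100 mm across, 48 mm high. Origin: centre of its underside.
- screwdriver: Bystander: screwdriver 190 mm long lying along its own x axis. Origin: its middle, at the table.
Mind the look-alikes: they are no part of the job. Leave any purple look-alike of the funnel alone. Of the things that look like the plate, take the one that is farthest to the robot's left at the start.

How it is judged (in metres and radians):
On the way, in this order (a step that is already met when the one before it is completed fails the run):
1. the funnel is out of the mouth and stands upright in the tray (horizontal distance between funnel and tray below 0.085 m and z of funnel in the frame of tray below 0.012 m and angle between funnel's own z axis and vertical below 0.12 rad), for 0.2 s.
2. the sealing plate lies seated in the mouth, knob up (horizontal distance between plate and mouth below 0.004 m and z of plate in the frame of mouth between -0.009 and -0.0045 m and angle between the z axis of plate and the z axis of mouth, either way round below 0.06 rad and height (world z) of plate below 0.14 m), for 0.2 s.
3. the ring is screwed home over the seated plate (horizontal distance between ring and mouth below 0.004 m and z of ring in the frame of mouth below -0.0165 m and angle between the z axis of ring and the z axis of mouth, either way round below 0.05 rad), for 0.2 s.
At the end, for the whole second after the job is handed in: Funnel upright (0.12 rad) on the tray's floor, foot within 85 mm of its centre; plate knob up on its ledge (underside 4.5 to 9 mm under the rim, 4 mm, 0.06 rad); ring screwed home over it (origin 16.5 mm or more under the rim, 4 mm, 0.05 rad); released and at rest (all of step 1 and horizontal distance between each of plate, ring and mouth below 0.004 m and z of plate in the frame of mouth between -0.009 and -0.0045 m and angle between plate's own z axis and vertical below 0.06 rad and z of ring in the frame of mouth below -0.0165 m and angle between ring's own z axis and vertical below 0.05 rad and linear speed of each of ring, funnel below 0.02 m/s); the robot touches nothing.
It fails at once if the cup was pushed or tipped (moved over 30 mm or tilted over 0.4 rad) (distance of cup from where it was at the start of the episode above 0.03 m or angle between cup's own z axis and vertical above 0.4 rad).
It fails at once if the roll of tape was pushed over 30 mm (distance of tape from where it was at the start of the episode above 0.03 m).
It fails at once if the screwdriver was pushed over 30 mm (distance of screwdriver from where it was at the start of the episode above 0.03 m).
It also fails if it takes over 72 s, if anything falls off the work surface, if the arm or the gripper's body presses on something with over 40 N, if the wrist force passes 120 N, or if a joint passes its speed limit or range.

## Working session

There is one attempt and no reset: what is moved stays moved. The work goes in short steps, each a Python script; the robot and the scene stay as the last script left them, time stands still between calls to the robot, and variables do not carry over. Pictures are saved under pics/ and viewed, at most 10 in all, crops included, and the job is handed in when it is done.

```bash
ls; mkdir -p pics; python3 - <<'E'
from plant import bot, fingers, solver, monitor, optics
import cv2,numpy as np
for n in("scene","top","wrist"):
    im=optics.get_image(n); np.save(f"pics/{n}.npy",im)
    cv2.imwrite(f"pics/{n}0.png",im[:,:,::-1]); print(n,optics.calibration(n))
s=monitor.state();print(s["clock"],s["ee_pos"],s["tool_rot"],bot.finger_overhang)
E
```

```text
pics
scene {'fx': 405.7490627672726, 'fy': 405.7490627672726, 'cx': 282.9103416134819, 'cy': 216.11391601358417, 'D': array([-0.09078094,  0.        ,  0.        ,  0.        ,  0.        ]), 'rvec': array([ 0.75924168,  2.58275619, -1.08332676]), 'tvec': array([ 442.1589341 , -149.02693985, 1281.75339246])}
top {'fx': 514.8468296644315, 'fy': 514.8468296644315, 'cx': 279.13017668599826, 'cy': 214.01498534648562, 'D': array([-0.11144458,  0.        ,  0.        ,  0.        ,  0.        ]), 'rvec': array([ 2.13303089, -2.19417039,  0.07971936]), 'tvec': array([ 104.28514314,  592.73896231, 1395.02870572])}
wrist {'fx': 290.89076469706566, 'fy': 290.89076469706566, 'cx': 277.9227291317757, 'cy': 204.9369042383653, 'D': array([-0.01568622,  0.        ,  0.        ,  0.        ,  0.        ]), 'tool_from_camera': array([[-1.23715399e-04, -9.59048707e-01, -2.83241174e-01,
         7.86607202e+01],
       [ 9.99999806e-01, -2.91343612e-04,  5.49698822e-04,
        -2.83203941e-02],
       [-6.09708451e-04, -2.83241051e-01,  9.59048557e-01,
        -1.55738844e+02],
       [ 0.00000000e+00,  0.00000000e+00,  0.00000000e+00,
         1.00000000e+00]])}
0.15 [182.47866481 597.17206806 229.77036343] [-4.64336188e-01 -3.10654463e+00  2.55195387e-03] 8.0
```

View pics/scene0.png

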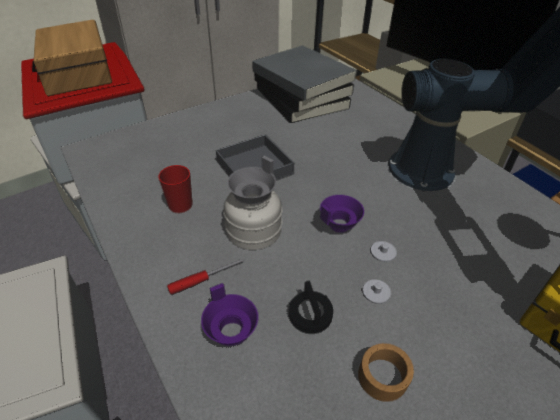

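View pics/top0.png

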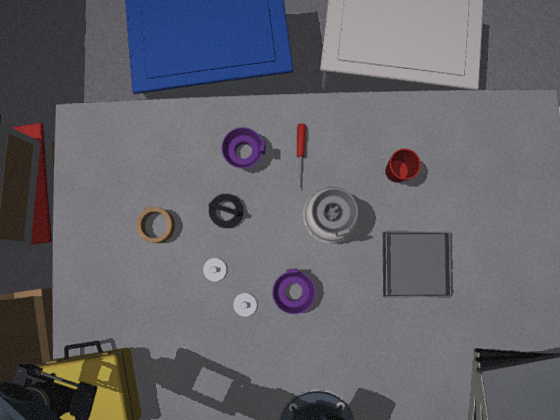

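The scene view shows the canister with the steel funnel at (253,205), its tab at (268,163), and the tray at (255,160). There are two purple funnels at (342,214) and (230,322), two plates at (383,251) and (377,291), and the ring at (310,312). The cup is at (177,190), the tape at (386,372) and the screwdriver at (205,278).

In the top view, up is +x and left is +y. The plate candidates are at (215,269) and (245,305). The one at (215,269) is further left, so I'll confirm it in a crop.

```bash
cat > h.py <<'E'
from plant import bot, fingers, solver, monitor, optics
import cv2,numpy as np
from scipy.spatial.transform import Rotation as Rn
def cam(name,st=None):
    c=optics.calibration(name);K=np.array([[c["fx"],0,c["cx"]],[0,c["fy"],c["cy"]],[0,0,1.]])
    if name=="wrist":
        T=np.eye(4);T[:3,:3]=Rn.from_rotvec(st["tool_rot"]).as_matrix();T[:3,3]=st["ee_pos"]
        T=T@c["tool_from_camera"];R=T[:3,:3];o=T[:3,3]      # camera->world
    else:
        R=cv2.Rodrigues(c["rvec"])[0].T;o=-R@c["tvec"]
    return K,c["D"],R,o
def ray(C,px):
    K,D,R,o=C;u=cv2.undistortPoints(np.array([[px]],float),K,D)[0,0]
    d=R@np.array([u[0],u[1],1]);return o,d/np.linalg.norm(d)
def onplane(C,px,z):
    o,d=ray(C,px);return o+d*(z-o[2])/d[2]
def proj(C,P):
    K,D,R,o=C;r=R.T;return cv2.projectPoints(np.array([P],float),cv2.Rodrigues(r)[0],-r@o,K,D)[0].ravel()
def tri(rays):
    A=np.zeros((3,3));b=np.zeros(3)
    for o,d in rays:
        M=np.eye(3)-np.outer(d,d);A+=M;b+=M@o
    p=np.linalg.solve(A,b);return p,[np.linalg.norm((np.eye(3)-np.outer(d,d))@(p-o)) for o,d in rays]
def rot(yaw):  # tool down, tool y axis at angle yaw in world (rad)
    y=np.array([np.cos(yaw),np.sin(yaw),0]);z=np.array([0,0,-1.]);return Rn.from_matrix(np.c_[np.cross(y,z),y,z]).as_rotvec()
def snap(tag):
    s=monitor.state();im=optics.get_image("wrist");np.savez(f"pics/{tag}.npz",im=im,p=s["ee_pos"],r=s["tool_rot"])
    cv2.imwrite(f"pics/{tag}.png",im[:,:,::-1]);return im,cam("wrist",s)
def load(tag):
    f=np.load(f"pics/{tag}.npz");return f["im"],cam("wrist",dict(ee_pos=f["p"],tool_rot=f["r"]))
def blobs(mask,amin=40):
    n,l,s,c=cv2.connectedComponentsWithStats(mask.astype(np.uint8));return [(c[i].round(1),s[i,4],s[i,:4],l==i) for i in range(1,n) if s[i,4]>=amin]
E
python3 - <<'E'
from h import *
t=np.load("pics/top.npy");s=np.load("pics/scene.npy");ct,cs=cam("top"),cam("scene")
for n,p,z in [("plateA knob",(216,269),27),("plateB knob",(246,305),27),("mouth/funnel axis",(333,211),160),("tab",(340,234),190),("tray",(418,264),45),("ring",(226,210),23),("cup",(403,165),110),("tape",(156,225),48),("purp",(294,292),60)]:
    print(n,onplane(ct,p,z).round(0))
for n,a,b in [("plateA knob",(216,269),(377,288)),("plateB knob",(246,305),(384,247)),("tab top",(340,234),(268,159)),("ring bar",(226,209),(311,300))]:
    p,r=tri([ray(ct,a),ray(cs,b)]);print(n,p.round(1),np.round(r,1))
h=cv2.cvtColor(t,cv2.COLOR_RGB2HSV)
c=t[190:330,180:380];cv2.imwrite("pics/c1.png",cv2.resize(c,(800,560),interpolation=2)[:,:,::-1])
for pos in [(260,480,300)]:
  for a in (0,90,180,-90):
    print(a,solver.inverse_kinematics(pos,rot(np.radians(a))))
E
```

```text
plateA knob [449. 266.  27.]
plateB knob [348. 185.  27.]
mouth/funnel axis [587. -50. 160.]
tab [527. -63. 190.]
tray [ 446. -287.   45.]
ring [612. 235.  23.]
cup [ 708. -244.  110.]
tape [573. 427.  48.]
purp [382.  53.  60.]
plateA knob [447.  269.2  12.9] [2. 2.]
plateB knob [346.6 186.7  16.1] [0.9 0.9]
tab top [529.4 -63.7 202.3] [3.8 3.8]
ring bar [611.1 232.5  49.6] [0.6 0.6]
0 [ 8.69609398e-01  3.43147200e-01  1.54448037e+00 -4.44089210e-16
  1.25396508e+00  8.69609398e-01]
90 [ 8.69609398e-01  3.43147200e-01  1.54448037e+00 -4.44089210e-16
  1.25396508e+00 -7.01186928e-01]
180 [ 8.69609398e-01  3.43147200e-01  1.54448037e+00 -4.44089210e-16
  1.25396508e+00 -2.27198326e+00]
-90 [ 8.69609398e-01  3.43147200e-01  1.54448037e+00 -4.44089210e-16
  1.25396508e+00  2.44040573e+00]
```

View pics/c1.png

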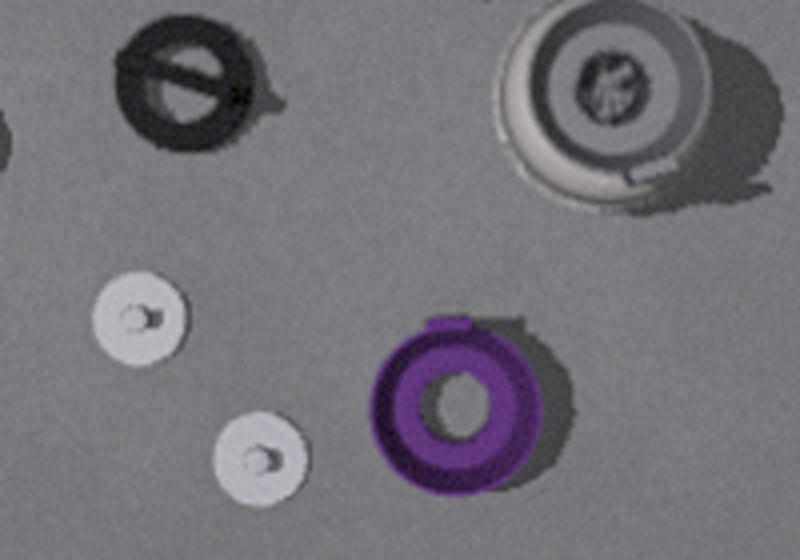

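The crop shows plate A at crop (135,317), which is top-view (214,269) and y≈+268. Plate B is at crop (260,458), y≈+186. Both have knobs, and A is further to the robot's left, so A is the one to take. The grey funnel's tab is at crop (655,170). Next I'll take precise wrist views.

```bash
python3 - <<'E'
from h import *
r=rot(np.pi/2)
for i,p in enumerate([(470,320,250),(540,200,250),(560,-10,330),(540,-110,330)]):
    bot.move_to(p,r);bot.pause(.15);snap(f"v{i}");print(monitor.state()["clock"])
ims=[load(f"v{i}")[0] for i in range(4)]
m=np.vstack([np.hstack(ims[:2]),np.hstack(ims[2:])]);cv2.imwrite("pics/m1.png",cv2.resize(m,(800,600),interpolation=cv2.INTER_AREA)[:,:,::-1])
E
```

```text
1.8333
2.65
3.75
4.4417
```

View pics/m1.png

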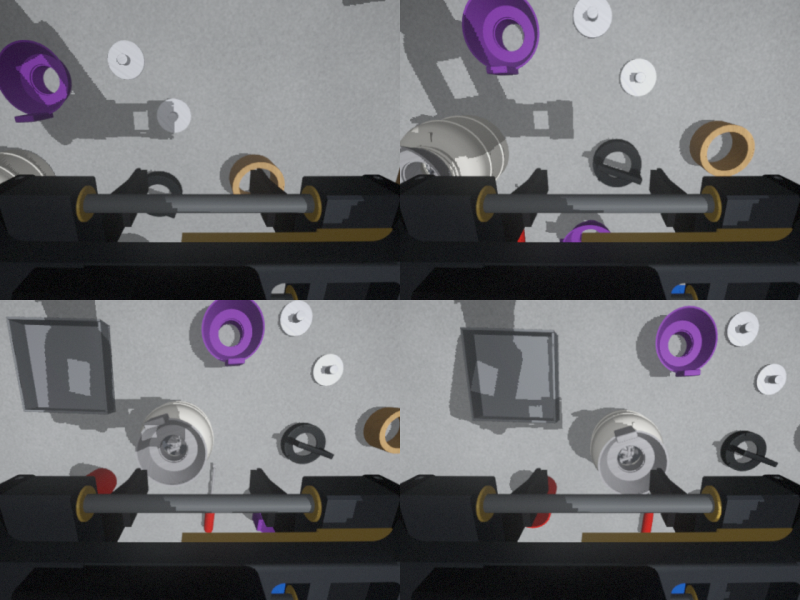

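The v0–v3 tiles show:
- **Plate A:** v2 tile (328,70) and v3 tile (770,379).
- **Ring:** v2 tile (302,442), with its bar running diagonally.
- **Funnel tab:** about v2 (241,178) and v3 (315,188) in full pixels, on the robot side.
- **Tray:** v2 tile (62,365).

Next I'll measure the tab in enlarged crops.

```bash
python3 - <<'E'
from h import *
a=load("v2")[0][130:270,180:320];b=load("v3")[0][130:270,250:390]
cv2.imwrite("pics/c2.png",cv2.resize(np.hstack([a,b]),(784,392),interpolation=2)[:,:,::-1])
E
```

```text
(no output)
```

View pics/c2.png

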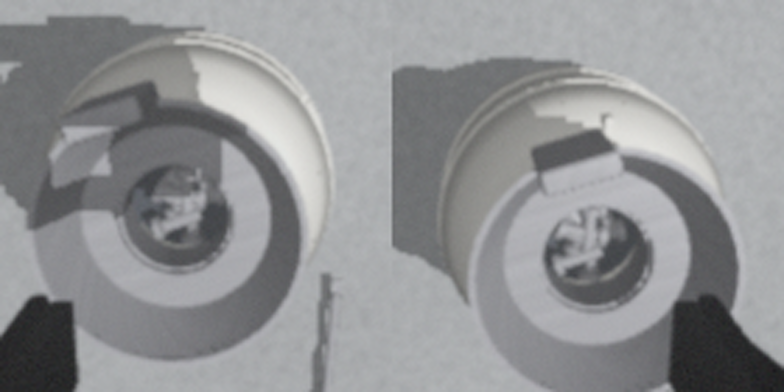

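In c2's right tile (v3), the tab's bright top face spans crop (540,177)–(622,153)–(625,172)–(548,195), centred on v3 pixel (318.6,192.1). The bowl centre is near crop (604,265), which is v3 (325.7,224.6). I'll triangulate these against the top and scene views.

```bash
python3 - <<'E'
from h import *
im,C=load("v3");f=lambda x,y:((x-392)/2.8+250,y/2.8+130)
T=f(584,174);ct,cs=cam("top"),cam("scene")
tab=onplane(C,T,203);print("tab v3@203",tab.round(1))
for k in [[ray(C,T),ray(cs,(268,158))],[ray(C,T),ray(ct,(180+655/4,190+170/4))],[ray(C,T),ray(cs,(268,158)),ray(ct,(180+655/4,190+170/4))]]:
    p,r=tri(k);print(p.round(1),np.round(r,1))
A,B=[(onplane(C,f(*a),203)+onplane(C,f(*b),203))/2 for a,b in(((540,177),(548,195)),((622,153),(625,172)))]
d=B-A;print("width",np.linalg.norm(d),"tangent deg",np.degrees(np.arctan2(d[1],d[0])))
c=onplane(C,f(604,265),167);print("bowl",c.round(1),"rad",np.linalg.norm((tab-c)[:2]),np.degrees(np.arctan2(*(c-tab)[[1,0]])))
# tray from v2,v3: outer corners unseen precisely; montage pixel estimates
C2=load("v2")[1]
print("tray",onplane(C2,(62*1.4,65*1.4),45).round(0),onplane(C,(110*1.4,75*1.4),45).round(0), tri([ray(C2,(62*1.4,65*1.4)),ray(C,(110*1.4,75*1.4))]))
E
```

```text
tab v3@203 [531.6 -67.7 203. ]
[531.3 -67.8 204. ] [0. 0.]
[528.9 -69.4 214.2] [0.1 0.1]
[530.5 -69.  203.7] [1.5 0.6 1.8]
width 29.39083435930905 tangent deg 107.19312323867184
bowl [579.5 -52.5 167. ] rad 50.262205161265065 17.559621772398312
tray [ 442. -280.   45.] [ 442. -287.   45.] (array([ 439.83003884, -298.40109977,   15.83964223]), [np.float64(0.7372696214893402), np.float64(0.7372696214894771)])
```

The tab top measures z≈204 against an expected 203, its width 29.4 against 30, and its radial direction is 17.4°. That's consistent, so I'll grasp it.

```bash
python3 - <<'E'
from h import *
y=np.radians(17.4);r=rot(y);d=np.array([np.cos(y),np.sin(y)])
def rep(t):
    s=monitor.state();print(t,round(s["clock"],2),s["ee_pos"].round(1),s["ft_force"].round(1),round(s["grip_width"],1),round(s["gripper_force"],1))
g=np.array([531,-68.])
bot.move_to((*g,235),r);bot.move_l((*g,180),r,120);rep("down")
fingers.close_gripper(40);rep("closed")
bot.move_l((*g,190),r,40);rep("lift10")
bot.move_l((*g,245),r,150);rep("lift")
q=np.array([442,-286.])-58*d
bot.move_l((*q,245),r,250);bot.pause(.2);rep("over")
snap("carry")
bot.move_l((*q,100),r,200);bot.move_l((*q,79.5),r,40);rep("low")
E
```

```text
down 6.26 [531.5 -68.2 180.3] [-0.9  0.1  0.7] 87.1 0.0
closed 7.47 [531.1 -68.  180. ] [-0.2  0.6 -0.3] 9.7 40.0
lift10 7.88 [530.9 -68.  190.3] [-0.6 -0.2 -1.3] 9.5 40.0
lift 8.39 [530.5 -67.9 244.6] [ 0.5 -0.6 -2.1] 9.4 40.0
over 9.85 [ 387.1 -302.4  245. ] [-1.1 -0.2 -1.9] 9.9 40.0
low 11.43 [ 386.6 -303.3   79.3] [-0.2 -0.5 -2.2] 9.6 40.0
```

```bash
python3 - <<'E'
from h import *
def rep(t):
    s=monitor.state();print(t,round(s["clock"],2),s["ee_pos"].round(1),s["ft_force"].round(1),round(s["grip_width"],1))
r=monitor.state()["tool_rot"]
p=monitor.state()["ee_pos"];y=np.radians(17.4);r=rot(y)
p=np.array([386.8,-303,79.5])
for k in range(5):
    p[2]-=.8;bot.move_l(p,r,30)
    if monitor.state()["ft_force"][2]>-0.3: break
rep("down");fingers.release();rep("rel")
bot.move_l((*p[:2],150),r,150)
R=rot(-np.pi/2)
for t,q in dict(k0=(527,-90,240),k1=(527,-10,240),g0=(545,190,190),g1=(545,270,190),p0=(385,305,160),p1=(385,230,160)).items():
    bot.move_to(q,R);bot.pause(.2);snap(t)
rep("end")
m=np.vstack([np.hstack([load(t)[0][:250] for t in s]) for s in (("k0","k1"),("g0","g1"),("p0","p1"))])
cv2.imwrite("pics/m2.png",cv2.resize(m,(800,536),interpolation=cv2.INTER_AREA)[:,:,::-1])
E
```

```text
down 12.18 [ 386.8 -303.2   77.9] [-1.2  1.3  6.1] 9.7
rel 13.58 [ 386.8 -303.    77.1] [ 0.3 -0.2  0.9] 87.2
end 20.55 [385.4 230.8 160.1] [-0.7 -0.9 -0.1] 87.1
```

View pics/m2.png

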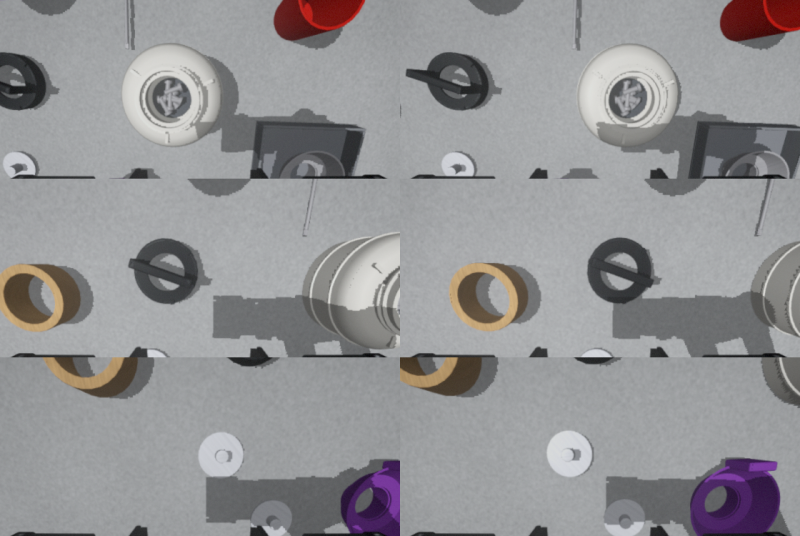

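m2 shows the funnel standing in the tray (k0 tile (310,165)). The canister is at k0 tile (171,95) with three rib marks on its shoulder, the ring at g0 tile (166,270) and g1 (620,270), and plate A at p0 tile (221,453) and p1 (570,452). I'll enlarge the canister and ring to get the rib and nub angles.

```bash
python3 - <<'E'
from h import *
def mk(n,a,b):
    t=[cv2.resize(load(k)[0][y:y+s,x:x+s],(400,400),interpolation=2) for k,y,x,s in(a,b)]
    t=[cv2.LUT(i,(255*(np.arange(256)/255)**g).astype(np.uint8)) for i in t]
    cv2.imwrite(n,np.hstack(t)[:,:,::-1])
g=1;mk("pics/c3.png",("k0",60,165,145),("k1",60,247,145))
g=.5;mk("pics/c4.png",("g0",75,170,105),("g1",75,255,105))
E
```

```text
(no output)
```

View pics/c3.png

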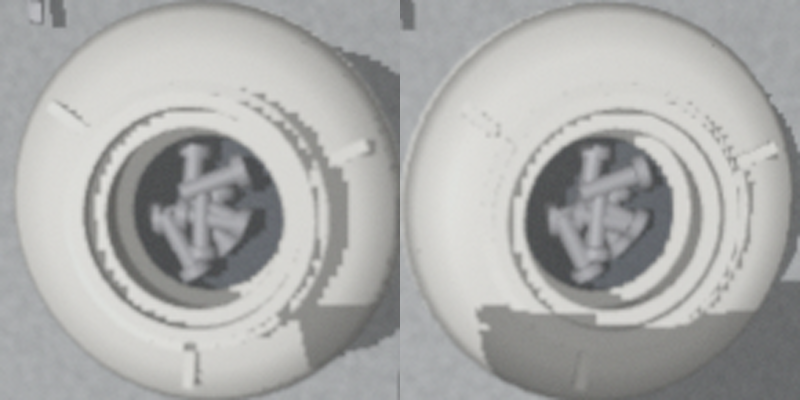

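View pics/c4.png

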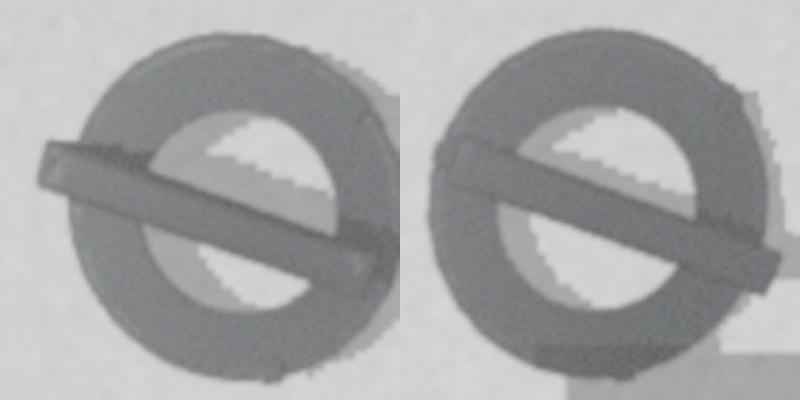

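In c3 the k0 ribs are at crop (68,113), (352,152) and (191,366). The ∅58 hole spans x 112–285 and y 128–308. In c4 the ring bar runs with slope about 0.353. The nubs in g1 are at the bottom (625,372), upper right (735,95), and under the left bar end, so ring +x points to the left end, at a yaw of about 70°.

```bash
python3 - <<'E'
from h import *
k0,k1,g0,g1,p0,p1=[load(t)[1] for t in("k0","k1","g0","g1","p0","p1")]
def fc(x0,y0,s,off=0): return lambda x,y:((x-off+.5)*s/400-.5+x0,(y+.5)*s/400-.5+y0)
a,b=fc(165,60,145),fc(247,60,145,400)
def circ(P):
    P=np.array(P)[:,:2];A=np.c_[2*P,np.ones(len(P))];s=np.linalg.lstsq(A,(P**2).sum(1),rcond=None)[0];return s[:2],np.sqrt(s[2]+s[:2]@s[:2])
for C,f,pts in((k0,a,[(68,113),(352,152),(191,366)]),(k1,b,[(490,125),(760,153),(580,370)])):
    W=[onplane(C,f(*p),113) for p in pts];c,R=circ(W);print("ribs",c.round(1),R.round(1),[np.degrees(np.arctan2(*(w[:2]-c)[::-1])).round(1) for w in W])
h0,h1=a(198.5,218),b(608.5,220)
print("hole z129",onplane(k0,h0,129).round(1),onplane(k1,h1,129).round(1),[x if i else x.round(1) for i,x in enumerate(tri([ray(k0,h0),ray(k1,h1)]))])
c,d=fc(170,75,105),fc(255,75,105,400)
print("ring c z23",onplane(g0,c(234,206),23).round(1),onplane(g1,d(599,203),23).round(1),tri([ray(g0,c(234,206)),ray(g1,d(599,203))]))
E0=[c(43,165),c(370,268)];E1=[d(447,155),d(775,272)]
print("bar c",tri([ray(g0,np.mean(E0,0)),ray(g1,np.mean(E1,0))]))
for C,E in((g0,E0),(g1,E1)):
    u,v=[onplane(C,e,70) for e in E];print("bar",((u+v)/2).round(1),np.linalg.norm(u-v).round(1),np.degrees(np.arctan2(*(u-v)[[1,0]])).round(1))
W=[onplane(g1,d(*p),24) for p in((625,372),(735,95),(445,155))];w=[np.degrees(np.arctan2(*(x-onplane(g1,d(599,203),23))[[1,0]])).round(1) for x in W];print("nubs",w)
cs=[];ks=[]
for t,C,x in(("p0",p0,221*1.4),("p1",p1,170*1.4)):
    im=load(t)[0];m=(im.min(2)>185);bl=[q for q in blobs(cv2.morphologyEx(m.astype(np.uint8),cv2.MORPH_CLOSE,np.ones((7,7))),500) if abs(q[0][0]-x)<30]
    for q in bl:
        cn=max(cv2.findContours(q[3].astype(np.uint8),0,cv2.CHAIN_APPROX_NONE)[0],key=len);e=cv2.fitEllipse(cv2.convexHull(cn));W=[onplane(C,p,7) for p in cn[:,0]];cc,R=circ(W);print(t,e[0],e[1],"plate z7",cc.round(1),R.round(1));cs.append(ray(C,e[0]))
if len(cs)==2: print("plate tri",tri(cs))
E
```

```text
ribs [587.9 -52.4] 54.6 [np.float64(53.4), np.float64(-68.6), np.float64(173.1)]
ribs [585. -55.] 53.5 [np.float64(53.3), np.float64(-64.6), np.float64(169.0)]
hole z129 [587.1 -52.9 129. ] [586.8 -50.6 129. ] [array([586.4, -51.8, 121. ]), [np.float64(0.13125255518006718), np.float64(0.1312525551799134)]]
ring c z23 [613.2 239.1  23. ] [613.1 237.8  23. ] (array([613.29793675, 238.29265683,  28.00558809]), [np.float64(0.07904633850221221), np.float64(0.07904633850229108)])
bar c (array([611.84846568, 239.05856097,  66.98069997]), [np.float64(0.09950701141483861), np.float64(0.09950701141486006)])
bar [611.9 238.1  70. ] 81.9 72.5
bar [611.7 238.8  70. ] 84.7 71.0
nubs [np.float64(-169.7), np.float64(-51.8), np.float64(73.2)]
p0 (308.4751281738281, 136.3993682861328) (61.38813781738281, 63.90407943725586) plate z7 [447.4 273.9] 31.5
p1 (236.35455322265625, 134.3601531982422) (62.089210510253906, 65.119140625) plate z7 [446.8 274.3] 32.1
plate tri (array([447.87384904, 274.06792727,   8.6140114 ]), [np.float64(0.00047366375330929253), np.float64(0.00047366375336592534)])
```

Checks hold: the plate radius is 32 and z 8.6 (expected 7), the bar is 84 mm long at z≈67–70, and the ribs and nubs are about 120° apart. For the exact mouth centre I'll look straight down it from two opposite tool yaws, which also cancels the camera mounting bias.

```bash
python3 - <<'E'
from h import *
for t,yw,x in(("n0",-90,508),("n1",90,666)):
    bot.move_to((x,-52,220),rot(np.radians(yw)));bot.pause(.3);im,C=snap(t)
    px=proj(C,(587,-52,129));
    hv=cv2.cvtColor(im,cv2.COLOR_RGB2GRAY);x0,y0=int(px[0])-60,int(px[1])-60;c=hv[max(0,y0):y0+120,x0:x0+120]
    m=(c<125).astype(np.uint8);m=cv2.morphologyEx(m,cv2.MORPH_CLOSE,np.ones((9,9)));q=min(blobs(m,300),key=lambda q:np.hypot(*(q[0]-60)))
    cn=max(cv2.findContours(q[3].astype(np.uint8),0,cv2.CHAIN_APPROX_NONE)[0],key=len);e=cv2.fitEllipse(cv2.convexHull(cn))
    p=(e[0][0]+x0,e[0][1]+max(0,y0));print(t,px.round(1),np.round(p,1),np.round(e[1],1),[onplane(C,p,z)[:2].round(1) for z in(90,129)],C[3].round(1),monitor.state()["clock"])
f=[cv2.resize(load(t)[0][y:y+140,205:345],(400,400),interpolation=2) for t,y in(("n0",50),("n1",50))]
cv2.imwrite("pics/c5.png",np.hstack(f)[:,:,::-1])
E
```

```text
n0 [279.8 116.2] [278.9 116.5] [59.7 62.5] [array([587.2, -51.3]), array([586.8, -51.2])] [584.2 -50.6 375.6] 22.0917
n1 [277.4 118.7] [278.1 117.1] [59.4 62.5] [array([585.5, -51.4]), array([585.8, -51.5])] [587.3 -51.7 375.8] 25.0333
```

View pics/c5.png

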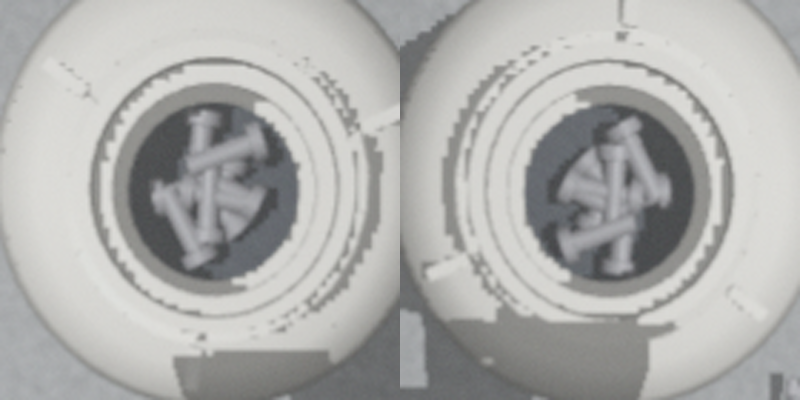

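c5 shows concentric circles in both views, with the floor disc at n0 crop (130–298,103–280) and n1 crop (526–697,103–281). The rim edges need numbers, so I'll read the intensity profiles through the centre.

```bash
python3 - <<'E'
from h import *
for t in("n0","n1"):
    im,C=load(t);g=cv2.cvtColor(im,cv2.COLOR_RGB2GRAY)
    print(t,"row 116-118, cols 225..334");print(g[115:120,225:335].mean(0).round().astype(int).tolist())
    print("col 277-281 rows 60..175");print(g[60:175,277:282].mean(1).round().astype(int).tolist())
    for z,R in((135,39),(135,34.5),(129,29),(90,29)):
        print(z,R,[proj(C,(586.3+a,-51.4+b,z)).round(1).tolist() for a,b in((R,0),(-R,0),(0,R),(0,-R))])
E
```

```text
n0 row 116-118, cols 225..334
[218, 218, 218, 219, 219, 219, 218, 218, 218, 217, 208, 173, 135, 145, 153, 192, 215, 216, 205, 174, 146, 145, 146, 143, 127, 97, 82, 81, 81, 80, 81, 82, 96, 131, 158, 168, 165, 162, 166, 164, 156, 143, 142, 158, 166, 167, 166, 151, 151, 161, 164, 171, 181, 176, 158, 151, 158, 165, 167, 167, 166, 165, 163, 160, 156, 151, 146, 143, 147, 149, 148, 136, 114, 92, 82, 81, 83, 97, 105, 104, 104, 103, 103, 110, 155, 198, 212, 213, 213, 211, 198, 203, 212, 212, 213, 213, 210, 189, 182, 203, 211, 212, 212, 210, 186, 197, 209, 207, 183, 150]
col 277-281 rows 60..175
[209, 209, 209, 211, 213, 214, 214, 215, 213, 206, 147, 131, 166, 210, 214, 215, 214, 214, 203, 156, 145, 145, 145, 145, 145, 133, 91, 81, 98, 127, 141, 141, 140, 133, 118, 110, 107, 105, 104, 105, 116, 138, 156, 165, 169, 169, 159, 147, 138, 146, 157, 160, 160, 162, 163, 163, 163, 164, 167, 167, 163, 157, 152, 149, 149, 148, 148, 147, 144, 144, 151, 157, 158, 154, 138, 114, 110, 117, 123, 122, 110, 91, 94, 102, 99, 94, 91, 94, 123, 142, 144, 144, 146, 173, 202, 213, 213, 214, 213, 208, 181, 190, 212, 
[... 1092 characters left out ...]
103, 99, 95, 112, 128, 134, 129, 122, 115, 126, 157, 166, 166, 165, 160, 153, 159, 160, 161, 160, 162, 162, 162, 164, 166, 168, 168, 165, 164, 164, 164, 166, 166, 165, 162, 155, 152, 159, 168, 168, 161, 151, 139, 127, 117, 117, 119, 119, 123, 128, 140, 149, 152, 150, 129, 94, 81, 109, 134, 142, 143, 144, 154, 192, 212, 214, 214, 211, 186, 143, 152, 154, 145, 143, 143, 143, 142, 143, 143, 141, 140, 139, 139, 137]
135 39 [[278.2, 166.6], [278.2, 64.2], [327.3, 117.8], [229.1, 117.8]]
135 34.5 [[278.2, 161.2], [278.2, 70.6], [321.6, 117.8], [234.7, 117.8]]
129 29 [[278.2, 153.7], [278.2, 79.4], [313.8, 117.8], [242.5, 117.8]]
90 29 [[278.1, 149.1], [278.1, 85.0], [308.9, 118.0], [247.4, 118.0]]
```

Averaging the two yaws puts the mouth at (587.0, −52.0), with a camera bias of about 0.8 mm at yaw −90. Corrected positions are plate (446.5, 274.5) and ring (611.5, 239.1). I'll do the plate next.

```bash
cat >> h.py <<'E'
def rep(t):
    s=monitor.state();print(t,round(s["clock"],2),s["ee_pos"].round(1),s["ft_force"].round(1),s["torque"].round(2),round(s["grip_width"],1),flush=True);return s
E
python3 - <<'E'
from h import *
R=rot(-np.pi/2)
bot.move_to((446.5,274.5,90),R);bot.move_l((446.5,274.5,17.5),R,100);rep("down")
fingers.close_gripper(30);rep("closed")
bot.move_l((446.5,274.5,60),R,120);rep("lift")
bot.move_l((446.5,274.5,210),R,250);bot.move_to((587,-52,210),R);bot.pause(.2)
bot.move_l((587,-52,160),R,120);f0=rep("over")["ft_force"]
for z in np.arange(156,145.4,-1):
    bot.move_l((587,-52,z),R,40);s=monitor.state();f=s["ft_force"]-f0;print(z,s["ee_pos"].round(1),f.round(1))
    if f[2]>6: break
rep("contact")
E
```

```text
down 29.02 [446.8 274.6  17.8] [-0.  -0.  -0.1] [-0.09  0.17  0.04] 87.2
closed 30.16 [446.5 274.4  17.5] [ 0.3 -1.  -0.5] [-0.08  0.14  0.03] 17.1
lift 30.66 [446.4 274.5  60.1] [ 0.  -0.9 -0.5] [-0.08  0.18 -0.05] 17.4
over 33.51 [587.3 -51.9 160.2] [-0.2 -0.2 -1.3] [-0.02  0.15 -0.  ] 16.8
156.0 [587.3 -52.1 156.5] [ 0.4 -0.2 -0.5]
155.0 [587.1 -52.  155.2] [0.6 0.3 0.1]
154.0 [587. -52. 154.] [ 0.   0.7 -0.2]
153.0 [586.9 -52.  152.9] [ 1.  -0.4  0.7]
152.0 [586.9 -52.  151.9] [-0.1  0.3  0.4]
151.0 [586.9 -52.  150.9] [ 0.4  1.2 -0.1]
150.0 [586.9 -52.  149.9] [-0.4  0.  -0.1]
149.0 [586.9 -52.  148.9] [0.  0.7 0.2]
148.0 [587.  -52.  147.9] [ 0.4  0.6 -0.3]
147.0 [587.  -52.  146.9] [-0.2  0.4 -0.9]
146.0 [587.1 -52.  146.4] [-1.6  0.8  4. ]
contact 36.26 [587.1 -52.  146.4] [-1.8  0.6  2.6] [-0.01  0.23  0.03] 17.2
```

The plate seated with contact at TCP z=146.4, where 146.5 was expected. I'll release it, fetch the ring and lower it to the thread.

```bash
python3 - <<'E'
from h import *
fingers.release();bot.move_l((587,-52,215),rot(-np.pi/2),200);rep("rel")
R=rot(np.radians(71-90));g=(611.5,239.1)
bot.move_to((*g,130),R);bot.move_l((*g,51),R,120);rep("down")
fingers.close_gripper(45);rep("closed")
bot.move_l((*g,100),R,150);rep("lift")
bot.move_l((*g,250),R,250)
R=rot(np.radians(68.6-90));bot.move_to((587,-52,250),R);bot.move_l((587,-52,195),R,120);bot.pause(.2);f0=rep("over")["ft_force"]
for z in np.arange(192,171.9,-1.5):
    bot.move_l((587,-52,z),R,50);s=monitor.state();f=s["ft_force"]-f0;print(z,s["ee_pos"].round(1),f.round(1),flush=True)
    if f[2]>8 or np.hypot(*f[:2])>15: break
rep("end")
E
```

```text
rel 38.06 [586.7 -51.9 214.9] [-0.4 -0.6 -0.3] [-0.06  0.18  0.  ] 87.0
down 40.03 [612.2 239.   51.6] [ 0.1  0.5 -0.4] [-0.09  0.1   0.01] 87.1
closed 41.23 [611.7 239.1  51. ] [ 0.6  0.4 -0.1] [-0.08  0.07 -0.04] 11.5
lift 41.71 [611.3 239.  100. ] [-0.5 -1.2 -2.6] [-0.11  0.1  -0.02] 11.7
over 44.39 [587.7 -52.1 196.1] [-0.5 -0.5 -1.8] [-0.04  0.03  0.04] 11.5
192.0 [586.9 -52.1 192. ] [ 1.2 -0.1  0.4]
190.5 [586.9 -52.  190.4] [0.3 0.5 0.2]
189.0 [586.9 -52.  188.9] [ 0.9  0.1 -0.3]
187.5 [586.9 -52.  187.4] [0.3 0.5 0.8]
186.0 [586.9 -52.  185.9] [ 0.9  0.1 -0.4]
184.5 [586.9 -52.  184.4] [1.1 0.8 0.4]
183.0 [586.9 -52.  182.9] [ 0.8 -0.3  0.3]
181.5 [586.9 -52.  181.4] [0.8 1.6 0.4]
180.0 [586.9 -52.  179.8] [1.  0.2 0.2]
178.5 [586.9 -52.  178.4] [1.1 1.1 0.2]
177.0 [586.9 -52.  176.9] [-0.   0.3  0.3]
175.5 [586.9 -52.  175.4] [-0.1  0.2 -0.4]
174.0 [586.9 -52.  173.9] [1.1 0.4 0.2]
172.5 [587.3 -52.1 172.7] [ 0.3 -0.1  1.5]
end 47.89 [587.3 -52.1 172.7] [-0.2 -0.5 -0.3] [-0.06  0.03 -0.  ] 11.6
```

It dropped freely to 13 mm under the rim, so the lugs are in. Now the turn clockwise along the helix.

```bash
python3 - <<'E'
from h import *
s=monitor.state();f0=np.array([0,0,-1.8]);z0=173.0;off=0
for th in list(range(9,100,9))+[103,107,110,113,116,119]:
    z=z0-min(th*.0625,5.0)+off
    bot.move_l((587,-52,z),rot(np.radians(68.6-90-th)),50)
    s=monitor.state();f=s["ft_force"]-f0;print(th,s["ee_pos"].round(1),f.round(1),s["torque"].round(2),round(s["clock"],1),round(s["joint_pos"][5],2),flush=True)
    if f[2]>8: off+=.5
    if f[2]<-8: off-=.5
    if abs(s["torque"][2])>1.8 or np.linalg.norm(f)>45: break
E
```

```text
9 [586.8 -52.  172.3] [0.2 0.2 0.2] [-0.1   0.12  0.02] 48.2 0.25
18 [586.9 -52.  171.8] [0.  0.3 0.5] [-0.05  0.1   0.05] 48.5 0.41
27 [587.  -52.  171.3] [-0.8 -0.3  0.2] [-0.11  0.1  -0.01] 48.8 0.56
36 [586.9 -52.  170.7] [-0.   0.4  0.3] [-0.1   0.16 -0.02] 49.1 0.72
45 [587.  -52.  170.2] [0.3 0.1 0.5] [-0.11  0.11  0.02] 49.4 0.88
54 [587.  -52.  169.6] [ 0.4  1.  -0.2] [-0.09  0.11 -0.01] 49.7 1.03
63 [587.  -52.  169.1] [-0.4  1.   0.3] [-0.07  0.19  0.02] 50.0 1.19
72 [587.  -52.  168.5] [ 0.  -0.4  0.8] [-0.02  0.12 -0.03] 50.4 1.35
81 [587.  -52.  168.1] [ 0.3 -0.9  0.9] [-0.09  0.21 -0.02] 50.7 1.5
90 [587. -52. 168.] [-0.6 -0.1  0.5] [-0.05  0.12  0.01] 51.0 1.66
99 [587. -52. 168.] [-0.9  0.8  0.8] [-0.04  0.13  0.04] 51.3 1.82
103 [587. -52. 168.] [-0.4  0.1  0.2] [-0.03  0.15 -0.04] 51.5 1.89
107 [587. -52. 168.] [ 0.4 -0.3 -0.6] [ 0.04  0.11 -0.01] 51.8 1.96
110 [587.1 -51.8 167.9] [ 0.7  0.6 -0.9] [0.16 0.01 0.08] 52.0 2.01
113 [587.2 -51.6 167.8] [ 1.4  0.9 -2.7] [ 0.32 -0.2   0.37] 52.3 2.06
116 [587.3 -51.6 167.8] [ 3.4  2.3 -3.5] [ 0.53 -0.38  0.76] 52.5 2.12
119 [587.4 -51.7 167.7] [ 3.2  3.7 -5.7] [ 0.62 -0.56  1.07] 52.8 2.17
```

Torque rises from 110°, about where tight was predicted, and the ring's height is −18 mm. I'll snug it slightly, release, back off and check.

```bash
python3 - <<'E'
from h import *
R=rot(np.radians(68.6-90-122));bot.move_l((587,-52,168),R,50);rep("snug")
fingers.release();rep("rel");bot.move_l((587,-52,260),R,150)
bot.move_to((508,-90,300),rot(-np.pi/2));bot.pause(.2);im,C=snap("fin");t=optics.get_image("scene")
for z,d in((150,"ring c"),):print(proj(C,(587,-52,187)).round(1))
cv2.imwrite("pics/fin2.png",np.hstack([cv2.resize(im[30:230,180:470],(435,300)),cv2.resize(t[120:320,130:370],(360,300))])[:,:,::-1]);rep("end")
E
```

```text
snug 53.03 [587.3 -51.6 167.8] [ 3.4  4.1 -7.4] [ 0.62 -0.57  1.02] 12.4
rel 54.41 [587. -52. 168.] [-0.5  0.4  0.9] [ 0.05  0.16 -0.06] 87.1
[235.6 116.9]
end 56.46 [508.1 -89.9 299.7] [-0.8  1.2  0.1] [-0.04  0.13  0.01] 86.7
```

View pics/fin2.png

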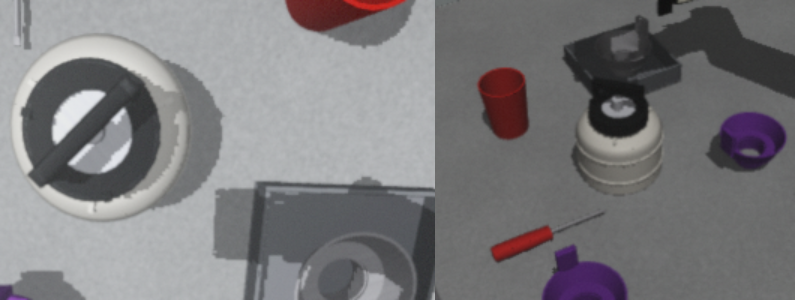

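The picture shows the ring flat on the canister (left part, (91,130)) with the plate's knob in its hole. The funnel is upright in the tray at (357,275), and the cup and screwdriver are where they were.

```bash
python3 -c "
from plant import hand_in
print(hand_in())"
```

```text
the job is handed in; nothing more can be done
None
```

I handed the job in at about 56 s: the funnel stands in the tray, the plate is seated, the ring is screwed home and everything is released; the verdict wasn't shown to me.

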